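Clear the drying tray and pack the machine rests in it, interlocked

ROBOT

A 7-joint arm with a two-finger parallel gripper is mounted at the origin on the work surface. World frame = base frame: x ahead of the robot, y to its left, z up, the work surface at z = 0. Lengths are in m, angles in rad, forces in N, time in s.
With the tool pointing down it reaches from about 0.425 to 0.925 m from the base axis. Payload 6.8 kg.
Tool frame: the origin (TCP) lies at the very end of the fingers, on their centre line; the grasp point (between the pads) lies 19 mm behind it; z points along the fingers, y is the direction in which the jaws open and shut (so a half turn about z gives the same grasp; the last joint's range is limited). The gripper opens to 85 mm and grips with 20 to 120 N. Pads are 22 mm wide; open, the fingers measure 114 mm over their backs; the gripper's body (76 mm by 85 mm) begins 54 mm behind the grasp point. The pads swing forward as they close: fully open they stand 13 mm farther back than shut.
Start: joints at [-1.405, 0.477, 0.022, 1.555, -0.011, 1.109, -0.083], TCP at [0.183, 0.65, 0.231] pointing down, gripper open.
Joint ranges: [-2.96, 2.96], [-0.34, 2.1], [-1.41, 1.46], [0.24, 2.44], [-1.37, 4.51], [0.17, 1.92], [-2.96, 2.96]. Speed limits (rad/s): [2.39, 2.39, 3.14, 3.14, 3.14, 3.14, 3.14].

INTERFACE

Orientations are given as a rotation vector (axis times angle).
In Python, from rig import r gives the robot as it stands. The module is installed in compiled form; this text tells all that it offers.
- The arm moves only by the tool move_arm, never from a script. Its argument "targets" is one flat list of numbers, 7 for each row, row after row: the closure, from -1 (fully open) to 1 (shut), then the shift along the tool's x, y, z normalised to -1 to 1, where 1 is 0.3 m, then the turn, a rotation vector about the tool's x, y, z normalised to -1 to 1, where 1 is 2 rad. In form: [fingers, dx, dy, dz, rx, ry, rz, fingers, dx, dy, dz, rx, ry, rz, ...]. A call has exactly 5 rows; each row is the pose to reach, as a shift and turn from the pose commanded when the call began, along the tool's axes at that moment; what a row does not reach only later rows make up. A row lasts 1/8 s, in which the tool goes at most 62.5 mm and 10.7 degrees, less where a joint would pass 70% of its speed; a pose out of reach is approached as far as the arm can. A call with a number of a shift or a turn outside -1 to 1 is refused whole. A call with a gripper value outside its range is refused whole. The fingers move at their own pace and stop on an object; "grip_force" is the grip in N (left out, the last holds). Time passes only in rows, so rows that repeat a pose let the fingers close, or fill a call up. It gives the time, the measured TCP pose, the force and the opening at its end, in the units of the state.
- r.read_state(): the state, without advancing time (a new reading comes with each control period).
- r.get_image(name): name is "scene" or "top" or "wrist"; returns the picture (420x560x3 uint8, red, green, blue); there is no depth.
- r.camera_params(name): a dict with "fov_y" (degrees; the focal length in pixels is half the picture's height over the tangent of half this angle, whatever the lens; pixels are square), "cx", "cy" (the principal point, pixels), "R" (3x3) and "t" (3): a world point X has camera coordinates R X + t; the wrist camera has in their place "tool_from_camera" (4x4, takes a point from camera to tool coordinates, whose origin is the TCP and whose axes are the flange's). Camera axes: x right, y down, z forward; pixel columns grow to the right and rows downward; lengths in m; the calibration is good to about 2 mm. A picture is of the moment at which its call begins: read the wrist's pose just before it. camera_params takes no time and is no camera call.
- r.finish_job(): hands the job in, once; it reports no verdict.
Trained networks look in the newest picture that a camera, given by its name, has taken for a name from the list of things; names that differ only in an ending like _2 or _b are one class to them, and where a whole thing is asked for, a point or a joint stands for the part that bears it (a point fixed in the world has none). Each returns a list of dicts, best first, with "score" (0 to 1); they miss things now and then, are a little off and sometimes report something else, mostly with a low value. They report only what shows in the picture. A call takes as long as a camera call.
- r.cut_out(camera, thing): "pixels" (420x560 bool, what is visible of it) and "point" ([column, row] in pixels, amid what is visible of it).
- r.mark_of(camera, thing): "point" ([column, row] in pixels: a listed point, or the origin of a listed thing).
The state is a dict: "clock": time; "joints": joint angles; "dq": joint speeds; "effort": joint torques, N m; "ee_pos": TCP position; "tcp_rot": TCP orientation; "contact_force": force on the tool from outside, world axes, zero at the start; "ft_torque": the same for the moment, N m; "opening": opening from 0.0 (shut) to 1.0 (fully open).
Only numpy, scipy, OpenCV 4.12 (cv2) and the standard library are available. Lean on these libraries where they do the work, as an engineer would, in place of code of your own. Each camera call takes 0.05 s, during which the arm holds its last target. There are 200 camera calls.

TASK

Close down the tattoo station: first clear the drying tray by hanging all the headphones that stand in it over the rail, astride the bar. Then lay the three open-up machine rests side by side in the tray, lying across it and flat on its floor, and after that lay every open-down rest level over two neighbours, so that one of its edges stands in the trough of each and they interlock. Leave the bottles, jar, cup and pen standing or lying where they are.

Things in the scene. Friction and masses are not known exactly. Their poses are not given: they have to be found in the camera images.
- tray: slate-grey plastic drying tray, fixed to the table, about level: 298 mm long (its x axis) by 166 mm wide (its y axis), floor 4 mm thick, low rim standing 10 mm above the table, walls 4 mm (inside 290 x 158). Origin: centre of its underside, on the table (z = 0); the upper face of its floor is at z = 4 mm.
- rail: dark steel rail stand, fixed: a horizontal round bar 300 mm long and 16 mm thick on two posts at its ends. Origin on the table under the middle of the bar; the bar runs along its y axis.
- rail_mid (a point): middle of the bar's centre line, 160 mm above the table; the bar runs along this point's y axis (its z is up), its top is 8 mm above the point.
- up1: aluminium machine rest, a U-section lying open side UP (a trough): 100 mm long (its x axis), 60 mm wide over its two flanges (y axis), 25 mm high, metal 4 mm thick, so the trough is 52 mm wide; about 0.13 kg. Origin: centre of its underside (outer face of the web). z up. Two of them with centres 65 to 98 mm apart can be bridged by one open-down rest.
- up2: aluminium machine rest, a U-section lying open side UP (a trough): 100 mm long (its x axis), 60 mm wide over its two flanges (y axis), 25 mm high, metal 4 mm thick, so the trough is 52 mm wide; about 0.13 kg. Origin: centre of its underside (outer face of the web). z up. Two of them with centres 65 to 98 mm apart can be bridged by one open-down rest.
- up3: aluminium machine rest, a U-section lying open side UP (a trough): 100 mm long (its x axis), 60 mm wide over its two flanges (y axis), 25 mm high, metal 4 mm thick, so the trough is 52 mm wide; about 0.13 kg. Origin: centre of its underside (outer face of the web). z up. Two of them with centres 65 to 98 mm apart can be bridged by one open-down rest.
- down1: aluminium machine rest of the same section lying open side DOWN (a bridge, flat web on top): 100 mm long (x axis), 60 mm wide (y), 25 mm high, metal 4 mm. Origin: centre of its underside, in the plane of the two flange edges it stands on. z up. May be absent.
- down1_edge_l (a point): middle of the lower edge of down1's flange on its +y side (+28 mm along y from down1's origin, at its underside).
- down1_edge_r (a point): middle of the lower edge of down1's flange on its -y side (-28 mm along y from down1's origin, at its underside).
- down2: aluminium machine rest of the same section lying open side DOWN (a bridge, flat web on top): 100 mm long (x axis), 60 mm wide (y), 25 mm high, metal 4 mm. Origin: centre of its underside, in the plane of the two flange edges it stands on. z up. May be absent.
- down2_edge_l (a point): middle of the lower edge of down2's flange on its +y side (+28 mm along y from down2's origin, at its underside).
- down2_edge_r (a point): middle of the lower edge of down2's flange on its -y side (-28 mm along y from down2's origin, at its underside).
- phones1: pair of black rigid headphones standing on its ear cups in the tray: 130 mm wide over the cups (x axis), cups 26 (x) x 56 (y) x 68 mm high, 150 mm high in all. Padded crown on top, 50 (x) x 36 (y) x 24 mm thick, can be pinched across its 36 mm from above; the arch under it is open, 78 mm between the cups. 0.2 kg. Origin: underside, midway between the cups; z up.
- phones1_crown (a point): middle of the underside of the crown of phones1, 126 mm above its origin: the face that rests on the bar.
- phones2: pair of black rigid headphones standing on its ear cups in the tray: 130 mm wide over the cups (x axis), cups 26 (x) x 56 (y) x 68 mm high, 150 mm high in all. Padded crown on top, 50 (x) x 36 (y) x 24 mm thick, can be pinched across its 36 mm from above; the arch under it is open, 78 mm between the cups. 0.2 kg. Origin: underside, midway between the cups; z up. May be absent.
- phones2_crown (a point): middle of the underside of the crown of phones2, 126 mm above its origin: the face that rests on the bar.
- ink_a: bystander: small black ink bottle 32 mm across, 62 mm high; origin under its centre, z up
- ink_b: bystander: second small ink bottle, same
- ointment: bystander: amber ointment jar 56 mm across, 40 mm high; origin under its centre, z up
- cup: bystander: paper cup 70 mm across, 85 mm high; origin under its centre, z up
- soap: bystander: clear soap bottle 64 mm across, 170 mm high; origin under its centre, z up
- pen: bystander: tattoo pen lying on the table, 130 mm long, 30 mm thick; origin under its middle, x along it

How it is judged:
By the outcome, as a careful person would: the job done as asked, in the order asked, and still so for the second after the job is handed in, with the robot touching nothing.
Of down1, down2, phones2 only 2 to 3 are there at a start; the rules pass over those that are not, and their reading is None.
At some moment in a run one of up1, up2, up3, down1, down2 may be knocked a few centimetres aside while the robot is not near it.
It also fails if it takes over 210 s, if anything falls off the work surface, if the arm or the gripper's body presses on something with over 40 N, if the wrist force passes 120 N, or if a joint passes its speed limit or range.

## Working session

There is one attempt and no reset: what is moved stays moved. The work goes in short steps, Python scripts to look and compute and a tool call to move; the robot and the scene stay as the last step left them, time stands still between calls to the robot, and variables do not carry over. Pictures are saved under pics/ and viewed, about 12 in all and at most 16, crops included, and the job is handed in when it is done.

Besides the shell and the picture viewer there is one more tool, called after "Request:" as name(argument=value, ...), one argument or row to a line, values as JSON. move_arm: Moves the arm, as the interface text tells. Scaled input: -1 to 1 covers 0.3 m each way for a shift and 2 rad each way for a turn. Its arguments: {"type":"object","properties":{"targets":{"type":"array","items":{"type":"number"}},"grip_force":{"type":"number"}},"required":["targets"]}

```bash
mkdir -p pics; cat > h.py <<'E'
import numpy as np, cv2
from scipy.spatial.transform import Rotation as Ro
from rig import r
def cam(n):
    p=r.camera_params(n); f=210/np.tan(np.radians(p["fov_y"])/2)
    if "R" in p: R,t=np.array(p["R"]),np.array(p["t"])
    else:
        s=r.read_state(); T=np.eye(4); T[:3,:3]=Ro.from_rotvec(s["tcp_rot"]).as_matrix(); T[:3,3]=s["ee_pos"]
        W=np.linalg.inv(T@np.array(p["tool_from_camera"])); R,t=W[:3,:3],W[:3,3]
    return f,p["cx"],p["cy"],R,t
def ray(c,px,z):
    f,cx,cy,R,t=c; d=R.T@np.array([(px[0]-cx)/f,(px[1]-cy)/f,1]); o=-R.T@t
    return o+d*(z-o[2])/d[2]
def proj(c,X):
    f,cx,cy,R,t=c; q=R@np.array(X)+t; return np.array([f*q[0]/q[2]+cx,f*q[1]/q[2]+cy])
def save(n,name):
    c=cam(n); im=r.get_image(n); cv2.imwrite(f"pics/{name}.png",im[:,:,::-1]); return c,im
E
python3 - <<'E'
from h import *
s=r.read_state(); print(s["ee_pos"],s["tcp_rot"],s["clock"])
for n in("scene","top"):
    c,im=save(n,n+"0"); print(n,c)
    for t in "tray rail rail_mid up1 down1 phones1 phones1_crown ink_a ointment cup soap pen".split():
        print(n,t,[(np.round(d["point"]).astype(int).tolist(),round(d["score"],2),np.round(ray(c,d["point"],{"rail_mid":.16,"phones1_crown":.13,"phones1":.004}.get(t,0)),3).tolist()[:2]) for d in r.mark_of(n,t)])
a=np.hstack([cv2.imread("pics/scene0.png"),cv2.imread("pics/top0.png")]);
E
```

```text
[0.18238165 0.64929896 0.23033   ] [-4.28719423e-01 -3.11210328e+00  2.79502240e-03] 0.0
scene (np.float64(498.60986141314055), 283.7927691328693, 209.55686126370884, array([[-0.51016789,  0.86000831,  0.01069732],
       [ 0.60846752,  0.36968522, -0.70221088],
       [-0.60786183, -0.35173647, -0.71188865]]), array([ 0.36995854, -0.22512634,  1.82320643]))
scene tray []
scene rail []
scene rail_mid [([446, 256], 0.84, [0.528, 0.36]), ([211, 148], 0.26, [0.487, -0.408])]
scene up1 [([303, 249], 0.88, [0.576, -0.022]), ([290, 272], 0.6, [0.671, -0.011])]
scene down1 [([339, 290], 0.96, [0.652, 0.135])]
scene phones1 [([252, 204], 0.67, [0.498, -0.254])]
scene phones1_crown [([254, 171], 0.63, [0.478, -0.253])]
scene ink_a [([385, 283], 0.76, [0.565, 0.235]), ([232, 282], 0.64, [0.785, -0.134])]
scene ointment []
scene cup [([370, 348], 0.96, [0.774, 0.28])]
scene soap [([215, 146], 0.66, [0.317, -0.534]), ([370, 345], 0.29, [0.766, 0.277])]
scene pen [([319, 331], 0.93, [0.795, 0.147])]
top (np.float64(454.475275162891), 281.36515118952923, 213.20355444797912, array([[ 0.00533355, -0
[... 445 characters left out ...]
205, 203], 0.78, [0.651, 0.135]), ([298, 160], 0.26, [0.782, -0.136])]
top phones1 [([331, 211], 0.83, [0.627, -0.231]), ([342, 260], 0.63, [0.485, -0.261])]
top phones1_crown [([344, 254], 0.88, [0.491, -0.249]), ([338, 234], 0.72, [0.542, -0.233])]
top ink_a [([300, 162], 0.64, [0.779, -0.143]), ([209, 205], 0.63, [0.646, 0.124]), ([158, 164], 0.49, [0.768, 0.281]), ([173, 233], 0.42, [0.563, 0.225])]
top ointment [([168, 285], 0.64, [0.413, 0.231]), ([259, 280], 0.4, [0.428, -0.026])]
top cup [([158, 163], 0.97, [0.771, 0.281]), ([105, 239], 0.58, [0.544, 0.418]), ([203, 216], 0.25, [0.613, 0.141])]
top soap [([441, 313], 0.77, [0.34, -0.536])]
top pen [([205, 158], 0.56, [0.787, 0.142])]
```

View pics/scene0.png

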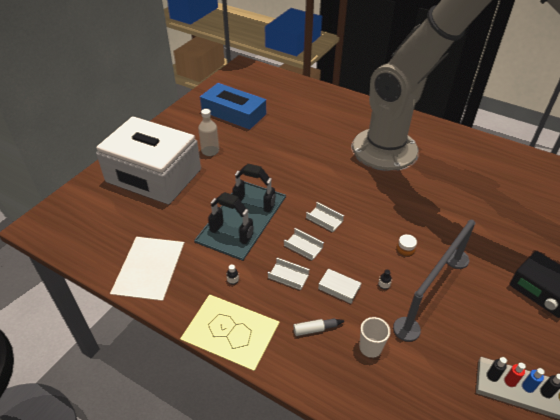

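View pics/top0.png

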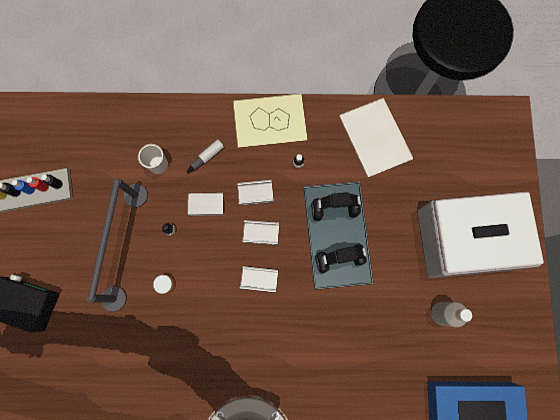

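The scene shows three up rests, one down rest (down2 is absent) and both phones in the tray. The tray runs roughly along world x and the rail is at the left. Next I'll write a planner helper and move above the tray.

```bash
cat >> h.py <<'E'
def plan(wps,start=None):
    """wps: (x,y,z,yaw_of_jaw_deg) ; prints normalised shift+turn for each, frame updated after each"""
    s=r.read_state()
    R=Ro.from_rotvec(s["tcp_rot"]) if start is None else start[1]
    p=np.array(s["ee_pos"]) if start is None else start[0]
    for x,y,z,a in wps:
        a=np.radians(a); ty=np.array([np.cos(a),np.sin(a),0]); tz=np.array([0,0,-1.]); tx=np.cross(ty,tz)
        G=Ro.from_matrix(np.stack([tx,ty,tz],1)); d=R.inv().apply(np.array([x,y,z])-p)/.3; w=(R.inv()*G).as_rotvec()/2
        print((x,y,z),"shift",np.round(d,3).tolist(),"turn",np.round(w,3).tolist(),"max",round(np.abs(d).max(),2)); R,p=G,np.array([x,y,z])
E
python3 - <<'E'
from h import *
c=cam("top")
print("tray",[ray(c,q,.01)[:2].round(3) for q in((305,187),(359,182),(372,283),(315,289))])
c2=cam("scene")
print("bar top",[ray(c,q,.16)[:2].round(3) for q in((118,181),(93,300))],"scene",[ray(c2,q,.16)[:2].round(3) for q in((414,299),(471,224))])
plan([(.33,.5,.42,40),(.5,.25,.42,20),(.53,-.02,.42,0),(.54,-.22,.40,0)])
E
```

```text
tray [array([ 0.698, -0.156]), array([ 0.715, -0.314]), array([ 0.422, -0.343]), array([ 0.404, -0.183])]
bar top [array([0.673, 0.336]), array([0.37 , 0.375])] scene [array([0.695, 0.335]), array([0.386, 0.382])]
(0.33, 0.5, 0.42) shift [-0.608, -0.348, -0.629] turn [-0.0, 0.0, 0.299] max 0.63
(0.5, 0.25, 0.42) shift [-1.003, -0.102, 0.0] turn [0.0, 0.0, 0.175] max 1.0
(0.53, -0.02, 0.42) shift [-0.88, -0.214, 0.0] turn [0.0, 0.0, 0.175] max 0.88
(0.54, -0.22, 0.4) shift [-0.667, 0.033, 0.067] turn [0.0, 0.0, 0.0] max 0.67
```

Request:
move_arm(
  targets=[-1,-0.608,-0.348,-0.629,0,0,0.299,-1,-0.608,-0.348,-0.629,0,0,0.299,-1,-0.608,-0.348,-0.629,0,0,0.299,-1,-0.608,-0.348,-0.629,0,0,0.299,-1,-0.608,-0.348,-0.629,0,0,0.299],
)

```text
clock: 1.92
ee_pos: [0.3328, 0.4981, 0.4232]
tcp_rot: [1.332, 2.844, 0.006]
contact_force: [1.1, 0.1, 0.4]
opening: 1.0
```

Request:
move_arm(
  targets=[-1,-1.0,-0.1,0,0,0,0.175,-1,-1.0,-0.1,0,0,0,0.175,-1,-1.0,-0.1,0,0,0,0.175,-1,-1.0,-0.1,0,0,0,0.175,-1,-1.0,-0.1,0,0,0,0.175],
)

```text
clock: 2.55
ee_pos: [0.5011, 0.2484, 0.4204]
tcp_rot: [1.804, 2.572, 0.001]
contact_force: [0.7, 0.4, -0.2]
opening: 1.004
```

Request:
move_arm(
  targets=[-1,-0.88,-0.214,0,0,0,0.175,-1,-0.88,-0.214,0,0,0,0.175,-1,-0.88,-0.214,0,0,0,0.175,-1,-0.88,-0.214,0,0,0,0.175,-1,-0.88,-0.214,0,0,0,0.175],
)

```text
clock: 3.18
ee_pos: [0.5295, -0.0241, 0.4207]
tcp_rot: [2.229, 2.212, 0.001]
contact_force: [0.1, 1.4, 0.1]
opening: 0.999
```

Request:
move_arm(
  targets=[-1,-0.667,0.033,0.067,0,0,0,-1,-0.667,0.033,0.067,0,0,0,-1,-0.667,0.033,0.067,0,0,0,-1,-0.667,0.033,0.067,0,0,0,-1,-0.667,0.033,0.067,0,0,0],
)

```text
clock: 3.8
ee_pos: [0.5394, -0.2196, 0.3998]
tcp_rot: [-2.225, -2.218, 0.0]
contact_force: [1.1, 1.6, 0.3]
opening: 1.002
```

```bash
python3 - <<'E'
from h import *
s=r.read_state(); print(s["ee_pos"],s["tcp_rot"],s["clock"],s["joints"])
c,im=save("wrist","w1"); print("cam pos",-c[3].T@c[4])
for t,z in(("phones1",.004),("phones1_crown",.13),("up1",0),("tray",0)):
    print(t,[(np.round(d["point"]).astype(int).tolist(),round(d["score"],2),ray(c,d["point"],z)[:2].round(3).tolist()) for d in r.mark_of("wrist",t)])
for d in r.cut_out("wrist","phones1"): print(d["point"],d["score"],cv2.boundingRect(d["pixels"].astype(np.uint8)))
E
```

```text
[ 0.53935556 -0.21963071  0.39976678] [-2.22456318e+00 -2.21786825e+00  3.35262125e-04] 3.8 [-0.35598436  0.25633129  0.80770303  1.58689109 -0.18765161  1.37920827
  0.46831319]
cam pos [ 0.53929842 -0.13968772  0.54201733]
phones1 [([337, 168], 0.94, [0.631, -0.243]), ([243, 172], 0.85, [0.483, -0.249])]
phones1_crown [([238, 195], 0.67, [0.489, -0.252])]
up1 [([199, 9], 0.91, [0.43, -0.021]), ([295, 16], 0.62, [0.562, -0.03]), ([356, 188], 0.46, [0.663, -0.275])]
tray [([245, 175], 0.16, [0.485, -0.255])]
[349.8, 178.2] 0.74 (319, 123, 55, 102)
[237.1, 187.0] 0.59 (214, 131, 57, 103)
```

View pics/w1.png

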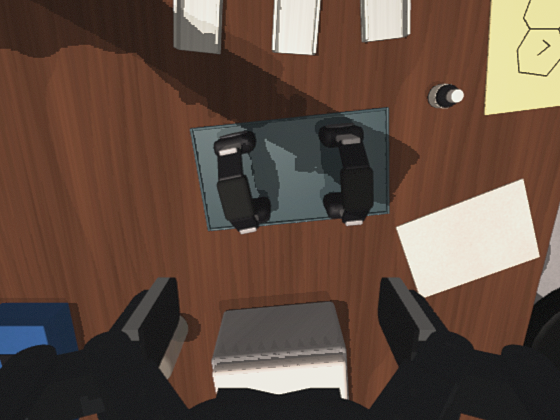

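```bash
python3 - <<'E'
from h import *
c=cam("wrist")
for nm,ct,a,b in(("L",(236,203),(229,151),(247,230)),("R",(357,188),(347,140),(352,222))):
    A,B=ray(c,a,.08),ray(c,b,.08); d=A-B; print(nm,"crown",ray(c,ct,.154)[:2].round(3),"ends mid",((A+B)/2)[:2].round(3),"len",np.linalg.norm(d).round(3),"xaxis ang",np.degrees(np.arctan2(d[1],d[0])).round(1))
im=cv2.imread("pics/w1.png")[100:250,170:430]; cv2.imwrite("pics/w1c.png",cv2.resize(im,None,fx=3,fy=3,interpolation=cv2.INTER_CUBIC))
E
```

```text
L crown [ 0.49  -0.253] ends mid [ 0.485 -0.259] len 0.114 xaxis ang 100.5
R crown [ 0.63  -0.235] ends mid [ 0.637 -0.245] len 0.115 xaxis ang 97.1
```

View pics/w1c.png

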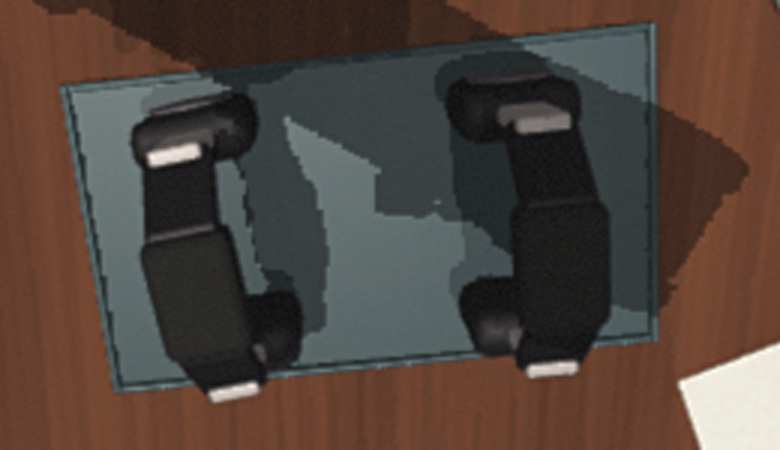

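```bash
python3 - <<'E'
from h import *
plan([(.489,-.25,.20,10),(.489,-.25,.133,10),(.489,-.25,.38,10),(.50,.05,.38,0),(.47,.30,.38,-7.3),])
E
```

```text
(0.489, -0.25, 0.2) shift [-0.109, -0.171, 0.667] turn [0.0, -0.0, -0.086] max 0.67
(0.489, -0.25, 0.133) shift [0.0, 0.0, 0.223] turn [0.0, 0.0, 0.0] max 0.22
(0.489, -0.25, 0.38) shift [0.0, 0.0, -0.823] turn [0.0, 0.0, 0.0] max 0.82
(0.5, 0.05, 0.38) shift [0.978, 0.21, 0.0] turn [0.0, 0.0, 0.087] max 0.98
(0.47, 0.3, 0.38) shift [0.833, -0.1, 0.0] turn [0.0, 0.0, 0.064] max 0.83
```

Request:
move_arm(
  targets=[-1,-0.109,-0.171,0.667,0,0,-0.086,-1,-0.109,-0.171,0.667,0,0,-0.086,-1,-0.109,-0.171,0.667,0,0,-0.086,-1,-0.109,-0.171,0.667,0,0,-0.086,-1,-0.109,-0.171,0.667,0,0,-0.086],
  grip_force=40,
)

```text
clock: 4.72
ee_pos: [0.4872, -0.2508, 0.1986]
tcp_rot: [-2.021, -2.401, 0.002]
contact_force: [0.2, 0.5, 0.6]
opening: 1.0
```

Request:
move_arm(
  targets=[-1,0,0,0.07,0,0,0,-1,0,0,0.14,0,0,0,-1,0,0,0.19,0,0,0,-1,0,0,0.223,0,0,0,-1,0,0,0.223,0,0,0],
)

```text
clock: 5.35
ee_pos: [0.4884, -0.2515, 0.1328]
tcp_rot: [-2.023, -2.403, 0.0]
contact_force: [-0.1, -0.8, -0.0]
opening: 1.0
```

Request:
move_arm(
  targets=[1,0,0,0,0,0,0,1,0,0,0,0,0,0,1,0,0,0,0,0,0,1,0,0,0,0,0,0,1,0,0,0,0,0,0],
)

```text
clock: 5.98
ee_pos: [0.4886, -0.2519, 0.1335]
tcp_rot: [2.023, 2.402, 0.001]
contact_force: [-1.2, 0.7, 6.3]
opening: 0.412
```

Request:
move_arm(
  targets=[1,0,0,0,0,0,0,1,0,0,0,0,0,0,1,0,0,-0.05,0,0,0,1,0,0,-0.1,0,0,0,1,0,0,-0.1,0,0,0],
)

```text
clock: 6.6
ee_pos: [0.4892, -0.2521, 0.1645]
tcp_rot: [2.022, 2.401, 0.002]
contact_force: [-0.7, -0.2, -2.0]
opening: 0.413
```

```bash
python3 - <<'E'
from h import *
s=r.read_state(); print(s["ee_pos"],s["opening"],s["contact_force"])
c,im=save("scene","s2")
print([(d["point"],d["score"]) for d in r.mark_of("scene","phones1")])
E
```

```text
[ 0.489154   -0.25214859  0.16445141] 0.41312262248847925 [-0.6922876  -0.16259605 -2.01008117]
[([233.8, 229.3], 0.98), ([253.1, 197.7], 0.75)]
```

View pics/s2.png

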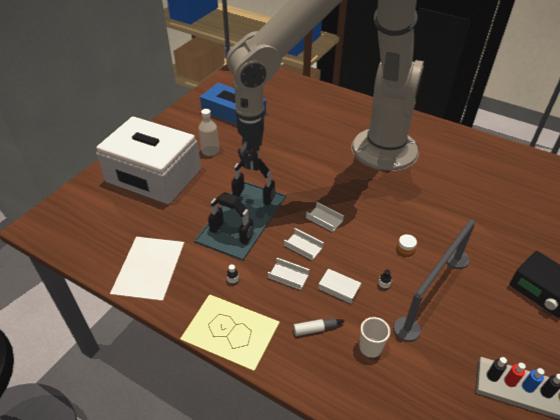

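The phones are held at about 0.41 opening and lifted, visible at scene (250,190). I'll carry them toward the rail.

Request:
move_arm(
  targets=[1,0,0,-0.72,0,0,0,1,0,0,-0.72,0,0,0,1,0,0,-0.72,0,0,0,1,0,0,-0.72,0,0,0,1,0,0,-0.72,0,0,0],
)

```text
clock: 7.32
ee_pos: [0.489, -0.2522, 0.3805]
tcp_rot: [2.021, 2.401, 0.003]
contact_force: [0.9, -0.4, -3.2]
opening: 0.412
```

Request:
move_arm(
  targets=[1,0.2,0.04,0,0,0,0.02,1,0.4,0.08,0,0,0,0.04,1,0.6,0.12,0,0,0,0.06,1,0.8,0.17,0,0,0,0.087,1,0.978,0.21,0,0,0,0.087],
)

```text
clock: 7.95
ee_pos: [0.4991, 0.0507, 0.3767]
tcp_rot: [-2.223, -2.218, 0.004]
contact_force: [1.2, -0.6, -2.5]
opening: 0.408
```

Request:
move_arm(
  targets=[1,0.2,-0.02,0,0,0,0.02,1,0.4,-0.04,0,0,0,0.04,1,0.55,-0.06,0,0,0,0.064,1,0.667,-0.1,0,0,0,0.064,1,0.667,-0.1,0,0,0,0.064],
)

```text
clock: 8.57
ee_pos: [0.4685, 0.2517, 0.3759]
tcp_rot: [-2.354, -2.078, 0.007]
contact_force: [0.3, 0.1, -2.3]
opening: 0.411
```

```bash
python3 - <<'E'
from h import *
s=r.read_state(); print(s["ee_pos"],s["tcp_rot"],s["opening"])
c,im=save("wrist","w3"); print(-c[3].T@c[4])
print([(d["point"],round(d["score"],2),ray(c,d["point"],.16).round(3)) for d in r.mark_of("wrist","rail_mid")])
E
```

```text
[0.46847379 0.25172907 0.37591625] [-2.35425123 -2.07841763  0.00727106] 0.4108451757270146
[0.47860872 0.33138176 0.51794348]
[([322.5, 63.1], 0.92, array([0.523, 0.358, 0.16 ]))]
```

View pics/w3.png

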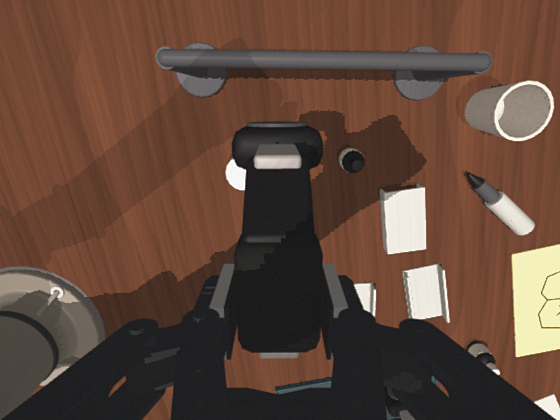

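```bash
python3 - <<'E'
from h import *
c=cam("wrist"); A,B=ray(c,(158,58),.16),ray(c,(491,62),.16); d=B-A; u=d/np.linalg.norm(d); m=(A+B)/2
print(A.round(3),B.round(3),np.linalg.norm(d),m,np.degrees(np.arctan2(u[1],u[0])))
p=m-.065*u; q=m+.065*u; print("near",p,"far",q)
plan([(p[0],p[1],.36,-7.3),(p[0],p[1],.185,-7.3)])
E
```

```text
[0.371 0.378 0.16 ] [0.685 0.333 0.16 ] 0.31725105802561915 [0.52807281 0.35584748 0.16      ] -8.201394765804372
near [0.46373758 0.36511992 0.16      ] far [0.59240804 0.34657503 0.16      ]
(np.float64(0.46373758268885545), np.float64(0.36511992396503734), 0.36) shift [0.385, -0.073, 0.055] turn [-0.001, 0.001, -0.002] max 0.39
(np.float64(0.46373758268885545), np.float64(0.36511992396503734), 0.185) shift [0.0, 0.0, 0.583] turn [0.0, 0.0, 0.0] max 0.58
```

Request:
move_arm(
  targets=[1,0.385,-0.073,0.055,0,0,0,1,0.385,-0.073,0.055,0,0,0,1,0.385,-0.073,0.055,0,0,0,1,0.385,-0.073,0.055,0,0,0,1,0.385,-0.073,0.055,0,0,0],
)

```text
clock: 9.3
ee_pos: [0.4654, 0.3634, 0.3625]
tcp_rot: [2.365, 2.067, -0.0]
contact_force: [0.3, 0.0, -1.5]
opening: 0.412
```

Request:
move_arm(
  targets=[1,0,0,0.13,0,0,0,1,0,0,0.26,0,0,0,1,0,0,0.39,0,0,0,1,0,0,0.5,0,0,0,1,0,0,0.583,0,0,0],
)

```text
clock: 9.93
ee_pos: [0.4648, 0.364, 0.1866]
tcp_rot: [2.364, 2.068, -0.001]
contact_force: [-0.4, -0.2, -1.5]
opening: 0.409
```

```bash
python3 - <<'E'
from h import *
s=r.read_state(); print(s["ee_pos"],s["opening"],s["contact_force"])
c,im=save("scene","s4"); cv2.imwrite("pics/s4c.png",cv2.resize(im[150:350,330:530,::-1],None,fx=3,fy=3))
E
```

```text
[0.46478516 0.36396799 0.18660028] 0.40908613562399015 [-0.35433084 -0.23379052 -1.49295115]
```

View pics/s4c.png

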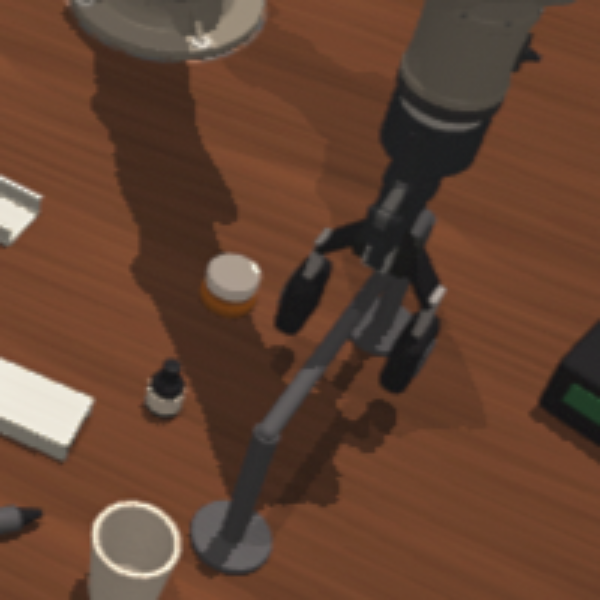

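The headphones straddle the bar, so I'll lower them gently.

Request:
move_arm(
  targets=[1,0,0,0.01,0,0,0,1,0,0,0.02,0,0,0,1,0,0,0.03,0,0,0,1,0,0,0.04,0,0,0,1,0,0,0.045,0,0,0],
)

```text
clock: 10.6
ee_pos: [0.4644, 0.3657, 0.174]
tcp_rot: [-2.362, -2.071, -0.0]
contact_force: [0.3, 0.1, -2.1]
opening: 0.413
```

Request:
move_arm(
  targets=[1,0,0,0.003,0,0,0,1,0,0,0.006,0,0,0,1,0,0,0.006,0,0,0,1,0,0,0.006,0,0,0,1,0,0,0.006,0,0,0],
)

```text
clock: 11.22
ee_pos: [0.4644, 0.3657, 0.1723]
tcp_rot: [-2.362, -2.071, -0.0]
contact_force: [0.3, 0.6, -1.1]
opening: 0.413
```

Request:
move_arm(
  targets=[1,0,0,0.004,0,0,0,1,0,0,0.004,0,0,0,-1,0,0,0.004,0,0,0,-1,0,0,0.004,0,0,0,-1,0,0,0.004,0,0,0],
)

```text
clock: 11.85
ee_pos: [0.4644, 0.3658, 0.1709]
tcp_rot: [-2.362, -2.071, -0.0]
contact_force: [-0.2, -0.2, -0.3]
opening: 0.996
```

Request:
move_arm(
  targets=[-1,0,0,0,0,0,0,-1,0,0,-0.1,0,0,0,-1,0,0,-0.25,0,0,0,-1,0,0,-0.45,0,0,0,-1,0,0,-0.65,0,0,0],
)

```text
clock: 12.48
ee_pos: [0.4642, 0.3654, 0.3678]
tcp_rot: [2.362, 2.071, -0.0]
contact_force: [0.1, 1.2, -0.1]
opening: 1.003
```

```bash
python3 - <<'E'
from h import *
s=r.read_state(); print(s["ee_pos"],s["opening"],s["contact_force"])
save("top","t5")
c,im=save("scene","s5"); cv2.imwrite("pics/s5c.png",cv2.resize(im[150:350,330:530,::-1],None,fx=3,fy=3))
plan([(.50,.10,.38,0),(.62,-.15,.38,6),(.631,-.237,.20,6),(.631,-.237,.133,6),(.631,-.237,.38,6),(.60,.05,.38,0),(.592,.25,.38,-7.5),(.592,.35,.36,-7.5),(.592,.35,.185,-7.5)])
print([(d["point"],round(d["score"],2)) for n in("scene","top") for d in r.mark_of(n,"phones1_crown")])
E
```

```text
[0.46418736 0.36538513 0.36777207] 1.0032594695411357 [ 0.09992716  1.21547103 -0.1411526 ]
(0.5, 0.1, 0.38) shift [-0.868, 0.226, -0.029] turn [0.004, -0.005, -0.066] max 0.87
(0.62, -0.15, 0.38) shift [-0.833, 0.4, 0.0] turn [0.0, 0.0, -0.052] max 0.83
(0.631, -0.237, 0.2) shift [-0.292, 0.006, 0.6] turn [0.0, 0.0, 0.0] max 0.6
(0.631, -0.237, 0.133) shift [0.0, 0.0, 0.223] turn [0.0, 0.0, 0.0] max 0.22
(0.631, -0.237, 0.38) shift [0.0, 0.0, -0.823] turn [0.0, 0.0, 0.0] max 0.82
(0.6, 0.05, 0.38) shift [0.962, -0.003, 0.0] turn [0.0, 0.0, 0.052] max 0.96
(0.592, 0.25, 0.38) shift [0.667, -0.027, 0.0] turn [0.0, 0.0, 0.065] max 0.67
(0.592, 0.35, 0.36) shift [0.33, -0.044, 0.067] turn [0.0, 0.0, 0.0] max 0.33
(0.592, 0.35, 0.185) shift [0.0, 0.0, 0.583] turn [0.0, 0.0, 0.0] max 0.58
[([458.4, 237.9], 0.93), ([318.2, 330.6], 0.6), ([289.1, 275.8], 0.57), ([97.6, 261.4], 0.8)]
```

View pics/s5c.png

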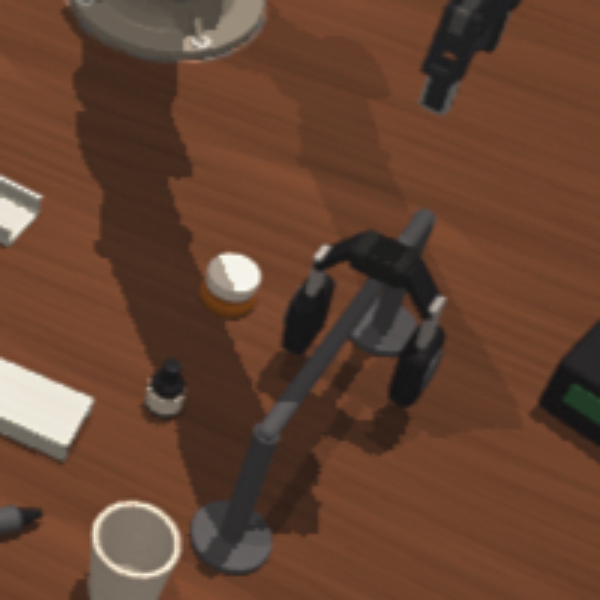

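The first pair hangs level astride the bar. Now the second.

Request:
move_arm(
  targets=[-1,-0.868,0.226,-0.029,0,0,-0.066,-1,-0.868,0.226,-0.029,0,0,-0.066,-1,-0.868,0.226,-0.029,0,0,-0.066,-1,-0.868,0.226,-0.029,0,0,-0.066,-1,-0.868,0.226,-0.029,0,0,-0.066],
)

```text
clock: 13.3
ee_pos: [0.4971, 0.0938, 0.3734]
tcp_rot: [-2.227, -2.215, 0.004]
contact_force: [0.8, 0.4, 0.3]
opening: 1.001
```

Request:
move_arm(
  targets=[-1,-0.833,0.4,0,0,0,-0.052,-1,-0.833,0.4,0,0,0,-0.052,-1,-0.833,0.4,0,0,0,-0.052,-1,-0.833,0.4,0,0,0,-0.052,-1,-0.833,0.4,0,0,0,-0.052],
)

```text
clock: 13.92
ee_pos: [0.618, -0.1541, 0.3725]
tcp_rot: [-2.105, -2.33, 0.005]
contact_force: [-0.9, 0.2, -0.5]
opening: 0.999
```

```bash
python3 - <<'E'
from h import *
s=r.read_state(); print(s["ee_pos"],s["opening"],s["clock"])
c,im=save("wrist","w6")
for t,z in(("phones1",.004),("phones1_crown",.13),("up1",0),("down1",0)):
    print(t,[(np.round(d["point"]).astype(int).tolist(),round(d["score"],2),ray(c,d["point"],z)[:2].round(3).tolist()) for d in r.mark_of("wrist",t)])
plan([(.631,-.237,.20,6)])
cv2.imwrite("pics/w6c.png",cv2.resize(im[:300,:,::-1],None,fx=1.4,fy=1.4))
E
```

```text
[ 0.61795042 -0.15407789  0.37245722] 0.9991060193264321 13.925
phones1 [([282, 209], 0.88, [0.631, -0.236])]
phones1_crown []
up1 [([336, 57], 0.93, [0.68, -0.013]), ([151, 46], 0.6, [0.43, -0.024]), ([247, 58], 0.58, [0.561, -0.026])]
down1 []
(0.631, -0.237, 0.2) shift [-0.296, 0.014, 0.577] turn [-0.001, -0.001, 0.001] max 0.58
```

View pics/w6c.png

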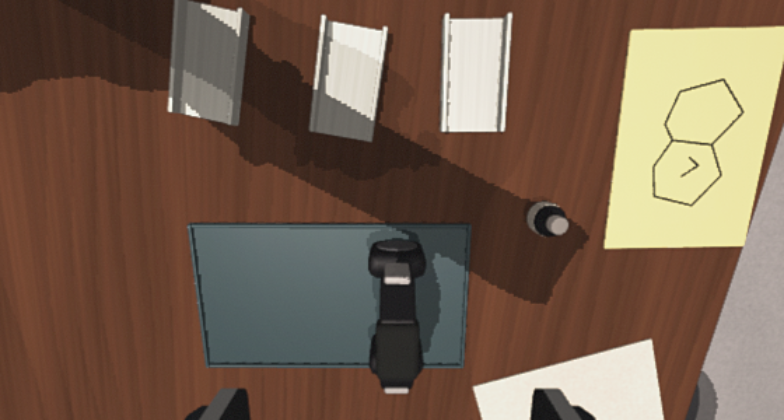

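The second pair's crown at (283,249) is square to the jaws, so I'll grasp it.

Request:
move_arm(
  targets=[-1,-0.296,0.014,0.577,0,0,0,-1,-0.296,0.014,0.577,0,0,0,-1,-0.296,0.014,0.577,0,0,0,-1,-0.296,0.014,0.577,0,0,0,-1,-0.296,0.014,0.577,0,0,0],
)

```text
clock: 14.8
ee_pos: [0.632, -0.2373, 0.2023]
tcp_rot: [-2.1, -2.336, -0.001]
contact_force: [-0.2, 1.4, -0.1]
opening: 0.999
```

Request:
move_arm(
  targets=[-1,0,0,0.07,0,0,0,-1,0,0,0.14,0,0,0,-1,0,0,0.19,0,0,0,-1,0,0,0.223,0,0,0,-1,0,0,0.223,0,0,0],
)

```text
clock: 15.42
ee_pos: [0.6309, -0.2389, 0.1338]
tcp_rot: [-2.101, -2.334, 0.001]
contact_force: [1.2, -0.2, -0.2]
opening: 1.003
```

Request:
move_arm(
  targets=[1,0,0,0,0,0,0,1,0,0,0,0,0,0,1,0,0,0,0,0,0,1,0,0,0,0,0,0,1,0,0,0,0,0,0],
)

```text
clock: 16.05
ee_pos: [0.6319, -0.2392, 0.1354]
tcp_rot: [2.101, 2.334, 0.001]
contact_force: [0.2, -0.0, 4.0]
opening: 0.41
```

Request:
move_arm(
  targets=[1,0,0,0,0,0,0,1,0,0,-0.1,0,0,0,1,0,0,-0.3,0,0,0,1,0,0,-0.5,0,0,0,1,0,0,-0.7,0,0,0],
)

```text
clock: 16.68
ee_pos: [0.6304, -0.2386, 0.3454]
tcp_rot: [-2.1, -2.333, 0.002]
contact_force: [1.0, -0.2, -2.0]
opening: 0.412
```

```bash
python3 - <<'E'
from h import *
s=r.read_state(); print(s["ee_pos"],s["opening"],s["contact_force"])
plan([(.60,.04,.38,0),(.592,.25,.38,-7.5),(.592,.349,.36,-7.5),(.592,.349,.185,-7.5)])
E
```

```text
[ 0.63035907 -0.23856223  0.34535716] 0.4118322802194403 [ 0.95740329 -0.20724673 -2.01865544]
(0.6, 0.04, 0.38) shift [0.934, -0.004, -0.115] turn [-0.001, -0.0, 0.052] max 0.93
(0.592, 0.25, 0.38) shift [0.7, -0.027, 0.0] turn [0.0, 0.0, 0.065] max 0.7
(0.592, 0.349, 0.36) shift [0.327, -0.043, 0.067] turn [0.0, 0.0, 0.0] max 0.33
(0.592, 0.349, 0.185) shift [0.0, 0.0, 0.583] turn [0.0, 0.0, 0.0] max 0.58
```

Request:
move_arm(
  targets=[1,0.2,0,-0.115,0,0,0.02,1,0.4,0,-0.115,0,0,0.04,1,0.6,0,-0.115,0,0,0.052,1,0.8,0,-0.115,0,0,0.052,1,0.934,0,-0.115,0,0,0.052],
)

```text
clock: 17.3
ee_pos: [0.6006, 0.0436, 0.3779]
tcp_rot: [-2.214, -2.225, 0.002]
contact_force: [0.9, 0.7, -2.5]
opening: 0.414
```

Request:
move_arm(
  targets=[1,0.18,0,0,0,0,0.02,1,0.35,-0.01,0,0,0,0.04,1,0.53,-0.027,0,0,0,0.065,1,0.7,-0.027,0,0,0,0.065,1,0.7,-0.027,0,0,0,0.065],
)

```text
clock: 17.92
ee_pos: [0.5913, 0.2562, 0.3767]
tcp_rot: [-2.348, -2.083, 0.005]
contact_force: [0.1, -0.7, -2.7]
opening: 0.409
```

Request:
move_arm(
  targets=[1,0.15,-0.02,0.03,0,0,0,1,0.25,-0.03,0.05,0,0,0,1,0.327,-0.043,0.067,0,0,0,1,0.327,-0.043,0.067,0,0,0,1,0.327,-0.043,0.067,0,0,0],
)

```text
clock: 18.55
ee_pos: [0.5941, 0.3469, 0.3593]
tcp_rot: [2.361, 2.071, -0.001]
contact_force: [0.3, -1.0, -1.7]
opening: 0.413
```

```bash
python3 - <<'E'
from h import *
s=r.read_state(); print(s["ee_pos"],s["opening"],s["contact_force"])
plan([(.592,.349,.1745,-7.5)])
E
```

```text
[0.59408579 0.34687076 0.35930801] 0.413456013259024 [ 0.29864617 -1.02197788 -1.66975956]
(0.592, 0.349, 0.1745) shift [0.007, -0.008, 0.616] turn [0.0, 0.001, 0.0] max 0.62
```

Request:
move_arm(
  targets=[1,0,0,0.15,0,0,0,1,0,0,0.3,0,0,0,1,0,0,0.43,0,0,0,1,0,0,0.54,0,0,0,1,0,0,0.6,0,0,0],
)

```text
clock: 19.18
ee_pos: [0.5935, 0.3467, 0.178]
tcp_rot: [2.362, 2.071, -0.003]
contact_force: [-0.0, -0.4, -1.4]
opening: 0.41
```

Request:
move_arm(
  targets=[1,0,0,0.005,0,0,0,1,0,0,0.01,0,0,0,1,0,0,0.014,0,0,0,1,0,0,0.018,0,0,0,1,0,0,0.018,0,0,0],
)

```text
clock: 19.8
ee_pos: [0.5935, 0.3487, 0.1739]
tcp_rot: [-2.36, -2.074, -0.0]
contact_force: [-0.4, -0.1, -2.5]
opening: 0.409
```

Request:
move_arm(
  targets=[1,0,0,0.003,0,0,0,1,0,0,0.006,0,0,0,1,0,0,0.008,0,0,0,1,0,0,0.008,0,0,0,1,0,0,0.008,0,0,0],
)

```text
clock: 20.42
ee_pos: [0.5937, 0.3487, 0.1732]
tcp_rot: [-2.36, -2.073, -0.002]
contact_force: [-5.0, -1.7, 10.2]
opening: 0.41
```

Request:
move_arm(
  targets=[1,0,0,0,0,0,0,-1,0,0,0,0,0,0,-1,0,0,0,0,0,0,-1,0,0,0,0,0,0,-1,0,0,0,0,0,0],
)

```text
clock: 21.05
ee_pos: [0.5935, 0.3486, 0.1711]
tcp_rot: [2.36, 2.074, -0.0]
contact_force: [-0.7, 0.2, -0.2]
opening: 0.997
```

Request:
move_arm(
  targets=[-1,0,0,0,0,0,0,-1,0,0,-0.1,0,0,0,-1,0,0,-0.25,0,0,0,-1,0,0,-0.45,0,0,0,-1,0,0,-0.65,0,0,0],
)

```text
clock: 21.68
ee_pos: [0.5932, 0.3484, 0.3681]
tcp_rot: [-2.36, -2.073, 0.0]
contact_force: [0.7, 0.7, -0.0]
opening: 0.997
```

```bash
python3 - <<'E'
from h import *
s=r.read_state(); print(s["ee_pos"],s["opening"],s["contact_force"])
_,a=save("top","t7")
c,im=save("scene","s7"); o=np.hstack([cv2.resize(im[150:350,330:530],(400,400)),cv2.resize(a[130:330,60:260],(400,400))]); cv2.imwrite("pics/s7c.png",o[:,:,::-1])
plan([(.60,.05,.40,0)])
E
```

```text
[0.59321947 0.34839476 0.3680752 ] 0.9966321876778 [ 0.65440013  0.74736372 -0.02254464]
(0.6, 0.05, 0.4) shift [-0.986, 0.141, -0.092] turn [0.005, -0.004, -0.065] max 0.99
```

View pics/s7c.png

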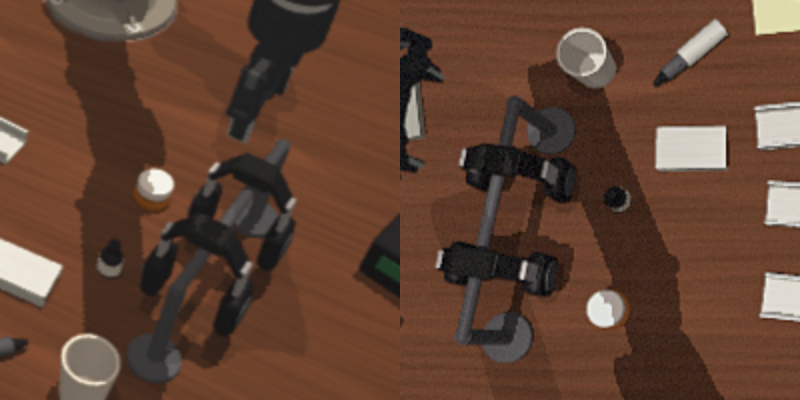

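Both pairs hang properly. Next I'll look over the rests.

Request:
move_arm(
  targets=[-1,-0.986,0.141,-0.092,0,0,-0.065,-1,-0.986,0.141,-0.092,0,0,-0.065,-1,-0.986,0.141,-0.092,0,0,-0.065,-1,-0.986,0.141,-0.092,0,0,-0.065,-1,-0.986,0.141,-0.092,0,0,-0.065],
)

```text
clock: 22.4
ee_pos: [0.5971, 0.0466, 0.3943]
tcp_rot: [2.222, 2.22, 0.001]
contact_force: [-0.1, -0.1, 0.2]
opening: 1.0
```

Request:
move_arm(
  targets=[-1,-0.267,-0.17,0,0,0,0,-1,-0.267,-0.17,0,0,0,0,-1,-0.267,-0.17,0,0,0,0,-1,-0.267,-0.17,0,0,0,0,-1,-0.267,-0.17,0,0,0,0],
)

```text
clock: 23.02
ee_pos: [0.547, -0.0288, 0.3936]
tcp_rot: [-2.218, -2.225, 0.001]
contact_force: [-1.3, 0.6, 1.0]
opening: 1.0
```

```bash
cat >> h.py <<'E'
def rests(cn,t):
    """outline rectangle of each rest, at z=.02: centre, yaw of the jaw direction (short side), sides"""
    c=cam(cn); r.get_image(cn); o=[]
    for d in r.cut_out(cn,t):
        v,u=np.nonzero(d["pixels"])
        if len(u)<200: continue
        P=np.array([ray(c,q,.02)[:2] for q in zip(u,v)]); rc=cv2.minAreaRect((P*1000).astype(np.float32))
        b=cv2.boxPoints(rc); e=[b[1]-b[0],b[2]-b[1]]; s=min(e,key=np.linalg.norm); a=np.degrees(np.arctan2(s[1],s[0])); a=(a+90)%180-90
        o.append((round(d["score"],2),np.round(rc[0],1).tolist(),round(float(a),1),np.round(sorted(rc[1]),1).tolist()))
    return o
E
python3 - <<'E'
from h import *
s=r.read_state(); print(s["ee_pos"])
c,im=save("wrist","w8")
for t in("up1","down1"):
    print(t,*rests("wrist",t),sep="\n "); print([(np.round(d["point"]).astype(int).tolist(),round(d["score"],2),ray(c,d["point"],0)[:2].round(3).tolist()) for d in r.mark_of("wrist",t)])
E
```

```text
[ 0.54695345 -0.02878158  0.39356133]
up1
 (0.88, [432.0, -23.7], -6.3, [65.8, 101.9])
 (0.87, [679.7, -9.9], 5.9, [63.8, 99.9])
 (0.67, [563.2, -26.6], -4.3, [61.3, 99.9])
[([202, 149], 0.97, [0.429, -0.022]), ([288, 149], 0.94, [0.561, -0.022]), ([364, 141], 0.58, [0.677, -0.009])]
down1
 (0.85, [644.7, 127.6], 0.5, [64.8, 91.6])
[([348, 38], 0.69, [0.643, 0.132]), ([368, 34], 0.41, [0.671, 0.138]), ([412, 220], 0.39, [0.766, -0.137])]
```

View pics/w8.png

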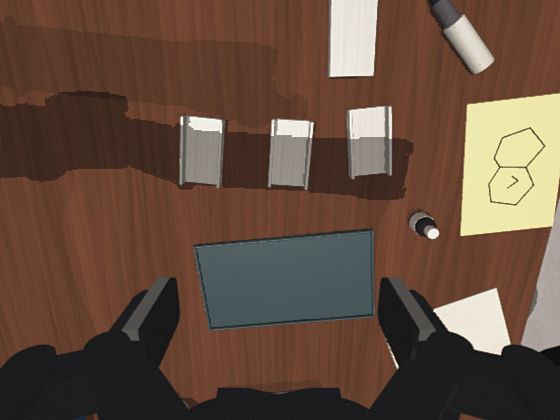

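```bash
python3 - <<'E'
from h import *
c=cam("wrist"); C=np.array([ray(c,q,.01)[:2] for q in((195,245),(373,229),(374,315),(210,328))])
print(C.round(3)); m=C.mean(0); d=(C[1]+C[2]-C[0]-C[3])/2; a=np.degrees(np.arctan2(d[1],d[0])); e=(C[0]+C[1]-C[2]-C[3])/2
u=d/np.linalg.norm(d); print("tray",m.round(4),a,np.degrees(np.arctan2(e[1],e[0])),np.linalg.norm(d),np.linalg.norm(e))
for k in(-.086,0,.086): print((m+k*u).round(4))
plan([(.679,-.010,.15,5.5),(.679,-.010,.004,5.5)])
E
```

```text
[[ 0.409 -0.179]
 [ 0.7   -0.151]
 [ 0.715 -0.313]
 [ 0.423 -0.34 ]]
tray [ 0.5616 -0.2458] 5.434199959825049 95.351762202194 0.29276893058390674 0.16284404668504043
[ 0.476  -0.2539]
[ 0.5616 -0.2458]
[ 0.6473 -0.2376]
(0.679, -0.01, 0.15) shift [0.067, 0.442, 0.813] turn [-0.0, 0.0, -0.047] max 0.81
(0.679, -0.01, 0.004) shift [0.0, 0.0, 0.487] turn [0.0, 0.0, 0.0] max 0.49
```

Request:
move_arm(
  targets=[-1,0.067,0.442,0.813,0,0,-0.047,-1,0.067,0.442,0.813,0,0,-0.047,-1,0.067,0.442,0.813,0,0,-0.047,-1,0.067,0.442,0.813,0,0,-0.047,-1,0.067,0.442,0.813,0,0,-0.047],
)

```text
clock: 24.0
ee_pos: [0.6786, -0.0092, 0.1456]
tcp_rot: [-2.11, -2.323, 0.006]
contact_force: [0.6, 0.2, 0.2]
opening: 1.002
```

```bash
python3 - <<'E'
from h import *
s=r.read_state(); print(s["ee_pos"],s["tcp_rot"],s["clock"])
c,im=save("wrist","w9")
print(*rests("wrist","up1"),sep="\n ")
plan([(.679,-.010,.004,5.5)])
E
```

```text
[ 0.67855229 -0.00920104  0.14562074] [-2.11012068 -2.32304014  0.00572382] 24.0
(0.94, [681.0, -9.6], 5.6, [61.4, 102.0])
 (0.7, [565.1, -26.9], -3.8, [66.3, 106.3])
 (0.65, [465.3, -26.8], -8.7, [21.2, 107.9])
(0.679, -0.01, 0.004) shift [-0.0, 0.003, 0.481] turn [-0.002, 0.0, -0.0] max 0.48
```

View pics/w9.png

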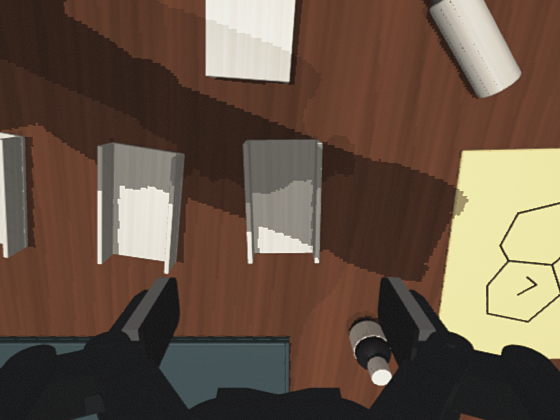

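Request:
move_arm(
  targets=[-1,0,0.007,0.13,0,0,0,-1,0,0.007,0.26,0,0,0,-1,0,0.007,0.37,0,0,0,-1,0,0.007,0.45,0,0,0,-1,0,0.007,0.482,0,0,0],
)

```text
clock: 24.78
ee_pos: [0.6811, -0.0099, 0.0053]
tcp_rot: [-2.113, -2.324, -0.0]
contact_force: [0.5, -0.1, 0.1]
opening: 1.001
```

Request:
move_arm(
  targets=[1,0,0,0,0,0,0,1,0,0,0,0,0,0,1,0,0,0,0,0,0,1,0,0,0,0,0,0,1,0,0,0,0,0,0],
)

```text
clock: 25.4
ee_pos: [0.6822, -0.0101, 0.0069]
tcp_rot: [2.112, 2.323, 0.003]
contact_force: [-0.7, -0.2, 7.0]
opening: 0.692
```

Request:
move_arm(
  targets=[1,0,0,0,0,0,0,1,0,0,-0.06,0,0,0,1,0,0,-0.15,0,0,0,1,0,0,-0.25,0,0,0,1,0,0,-0.35,0,0,0],
)

```text
clock: 26.02
ee_pos: [0.6809, -0.0099, 0.1122]
tcp_rot: [-2.114, -2.324, -0.0]
contact_force: [0.9, -0.2, -1.7]
opening: 0.688
```

```bash
python3 - <<'E'
from h import *
s=r.read_state(); print(s["ee_pos"],s["opening"],s["contact_force"],s["tcp_rot"])
plan([(.6473,-.2376,.11,5.4),(.6473,-.2376,.010,5.4)])
E
```

```text
[ 0.68090853 -0.00989395  0.11217253] 0.6876309237817205 [ 0.86003334 -0.19775249 -1.68851871] [-2.11367878e+00 -2.32419633e+00 -2.04252925e-04]
(0.6473, -0.2376, 0.11) shift [-0.745, -0.183, 0.007] turn [0.0, -0.0, 0.0] max 0.75
(0.6473, -0.2376, 0.01) shift [0.0, 0.0, 0.333] turn [0.0, 0.0, 0.0] max 0.33
```

Request:
move_arm(
  targets=[1,-0.15,-0.04,0,0,0,0,1,-0.3,-0.08,0,0,0,0,1,-0.45,-0.12,0,0,0,0,1,-0.62,-0.16,0.007,0,0,0,1,-0.745,-0.183,0.007,0,0,0],
)

```text
clock: 26.65
ee_pos: [0.6465, -0.2406, 0.1093]
tcp_rot: [2.116, 2.322, -0.001]
contact_force: [-0.1, 0.1, -1.5]
opening: 0.689
```

Request:
move_arm(
  targets=[1,0,0,0.1,0,0,0,1,0,0,0.2,0,0,0,1,0,0,0.28,0,0,0,1,0,0,0.31,0,0,0,1,0,0,0.32,0,0,0],
)

```text
clock: 27.28
ee_pos: [0.6478, -0.2376, 0.0124]
tcp_rot: [2.113, 2.325, -0.0]
contact_force: [0.5, -1.2, -1.8]
opening: 0.693
```

Request:
move_arm(
  targets=[1,0,0,0.005,0,0,0,1,0,0,0.01,0,0,0,1,0,0,0.013,0,0,0,1,0,0,0.013,0,0,0,1,0,0,0.013,0,0,0],
)

```text
clock: 27.9
ee_pos: [0.6484, -0.2379, 0.0109]
tcp_rot: [2.113, 2.323, 0.002]
contact_force: [-4.3, 1.7, 11.6]
opening: 0.692
```

Request:
move_arm(
  targets=[1,0,0,-0.006,0,0,0,-1,0,0,-0.006,0,0,0,-1,0,0,-0.006,0,0,0,-1,0,0,-0.006,0,0,0,-1,0,0,-0.05,0,0,0],
)

```text
clock: 28.52
ee_pos: [0.6468, -0.2372, 0.0228]
tcp_rot: [-2.112, -2.323, 0.002]
contact_force: [0.4, 0.5, 0.8]
opening: 1.002
```

Request:
move_arm(
  targets=[-1,0,0,-0.2,0,0,0,-1,0,0,-0.4,0,0,0,-1,0,0,-0.5,0,0,0,-1,0,0,-0.5,0,0,0,-1,0,0,-0.5,0,0,0],
)

```text
clock: 29.15
ee_pos: [0.6472, -0.2372, 0.173]
tcp_rot: [-2.113, -2.324, 0.0]
contact_force: [1.0, 0.5, -1.3]
opening: 1.003
```

```bash
python3 - <<'E'
from h import *
s=r.read_state(); print(s["ee_pos"],s["opening"],s["contact_force"],s["tcp_rot"])
for n in("wrist","top"): print(n,*rests(n,"up1"),"D",*rests(n,"down1"),sep="\n ")
plan([(.564,-.027,.17,-4.2)])
E
```

```text
[ 0.6472446  -0.23719336  0.17301783] 1.0026861961203961 [ 1.04493537  0.45235437 -1.31550332] [-2.11274848e+00 -2.32384240e+00  1.65588193e-05]
wrist
 (0.56, [647.7, -238.0], 5.8, [61.5, 103.2])
 D
top
 (0.66, [562.5, -23.6], -3.5, [61.5, 88.2])
 D
 (0.57, [642.2, 132.6], 0.4, [61.8, 102.5])
(0.564, -0.027, 0.17) shift [0.725, -0.21, 0.01] turn [-0.0, -0.0, 0.084] max 0.73
```

Up placed at (647.7,-238), 5.8°, right on the slot. Now the middle one.

Request:
move_arm(
  targets=[-1,0.725,-0.21,0.01,0,0,0.084,-1,0.725,-0.21,0.01,0,0,0.084,-1,0.725,-0.21,0.01,0,0,0.084,-1,0.725,-0.21,0.01,0,0,0.084,-1,0.725,-0.21,0.01,0,0,0.084],
)

```text
clock: 30.18
ee_pos: [0.5635, -0.0231, 0.17]
tcp_rot: [-2.293, -2.144, -0.001]
contact_force: [0.4, -0.1, -1.3]
opening: 1.0
```

```bash
python3 - <<'E'
from h import *
s=r.read_state(); print(s["ee_pos"],s["opening"],s["clock"])
c,im=save("wrist","w10")
o=rests("wrist","up1"); print(*o,sep="\n ")
b=min(o,key=lambda e:abs(e[1][0]-563)); plan([(b[1][0]/1000,b[1][1]/1000,.15,b[2]),(b[1][0]/1000,b[1][1]/1000,.0055,b[2]),(.564,-.027,.11,b[2]),(.5616,-.2458,.11,5.4),(.5616,-.2458,.0125,5.4)])
E
```

```text
[ 0.56349835 -0.0230842   0.17003092] 0.9997643629585163 30.175
(0.77, [644.8, -222.4], 5.8, [60.2, 98.8])
 (0.72, [433.2, -24.2], -5.9, [69.3, 104.9])
 (0.63, [563.3, -27.5], -3.9, [60.8, 102.7])
(0.5632999999999999, -0.0275, 0.15) shift [0.002, -0.005, 0.069] turn [0.0, 0.0, -0.003] max 0.07
(0.5632999999999999, -0.0275, 0.0055) shift [0.0, 0.0, 0.482] turn [0.0, 0.0, 0.0] max 0.48
(0.564, -0.027, 0.11) shift [0.002, 0.002, -0.348] turn [0.0, 0.0, 0.0] max 0.35
(0.5616, -0.2458, 0.11) shift [-0.728, 0.042, 0.0] turn [0.0, 0.0, -0.081] max 0.73
(0.5616, -0.2458, 0.0125) shift [0.0, 0.0, 0.325] turn [0.0, 0.0, 0.0] max 0.32
```

Request:
move_arm(
  targets=[-1,0,0,0.15,0,0,0,-1,0,0,0.3,0,0,0,-1,0,0,0.42,0,0,0,-1,0,0,0.51,0,0,0,-1,0,0,0.548,0,0,0],
)

```text
clock: 30.95
ee_pos: [0.5639, -0.0291, 0.0045]
tcp_rot: [-2.304, -2.136, 0.003]
contact_force: [-0.4, -0.2, 1.1]
opening: 1.001
```

Request:
move_arm(
  targets=[1,0,0,0,0,0,0,1,0,0,0,0,0,0,1,0,0,0,0,0,0,1,0,0,0,0,0,0,1,0,0,0,0,0,0],
)

```text
clock: 31.58
ee_pos: [0.5651, -0.0271, 0.007]
tcp_rot: [2.3, 2.138, 0.002]
contact_force: [-0.5, -0.6, 6.9]
opening: 0.689
```

Request:
move_arm(
  targets=[1,0,0,0,0,0,0,1,0,0,-0.06,0,0,0,1,0,0,-0.15,0,0,0,1,0,0,-0.25,0,0,0,1,0,0,-0.35,0,0,0],
)

```text
clock: 32.2
ee_pos: [0.5641, -0.027, 0.1127]
tcp_rot: [-2.301, -2.139, -0.0]
contact_force: [0.9, 0.2, -0.2]
opening: 0.689
```

```bash
python3 - <<'E'
from h import *
s=r.read_state(); print(s["ee_pos"],s["opening"],s["contact_force"],s["tcp_rot"])
o=rests("top","up1"); print(*o,sep="\n ")
plan([(.5616,-.2458,.11,5.4),(.5616,-.2458,.0125,5.4)])
E
```

```text
[ 0.56409124 -0.02695015  0.11274266] 0.6887668467930366 [ 0.885406    0.16668632 -0.21819867] [-2.30105445e+00 -2.13874286e+00 -3.44957749e-04]
(0.71, [646.0, -236.4], 6.2, [64.0, 99.1])
 (0.63, [430.9, -25.4], -6.7, [62.3, 100.6])
 (0.56, [576.6, -56.7], 86.9, [39.7, 67.8])
(0.5616, -0.2458, 0.11) shift [-0.728, 0.037, 0.015] turn [0.003, -0.0, -0.084] max 0.73
(0.5616, -0.2458, 0.0125) shift [0.0, 0.0, 0.325] turn [0.0, 0.0, 0.0] max 0.32
```

Request:
move_arm(
  targets=[1,-0.15,0.01,0.015,0,0,-0.03,1,-0.3,0.02,0.015,0,0,-0.06,1,-0.45,0.03,0.015,0,0,-0.084,1,-0.62,0.037,0.015,0,0,-0.084,1,-0.728,0.037,0.015,0,0,-0.084],
)

```text
clock: 32.92
ee_pos: [0.5583, -0.2484, 0.1063]
tcp_rot: [-2.116, -2.322, 0.002]
contact_force: [0.6, -0.4, -2.4]
opening: 0.689
```

Request:
move_arm(
  targets=[1,0,0,0.1,0,0,0,1,0,0,0.2,0,0,0,1,0,0,0.28,0,0,0,1,0,0,0.31,0,0,0,1,0,0,0.32,0,0,0],
)

```text
clock: 33.55
ee_pos: [0.5584, -0.2451, 0.0109]
tcp_rot: [-2.112, -2.322, 0.0]
contact_force: [-9.5, 6.2, 24.0]
opening: 0.692
```

Request:
move_arm(
  targets=[1,0,0,0.004,0,0,0,1,0,0,0.008,0,0,0,1,0,0,0.008,0,0,0,1,0,0,0.008,0,0,0,1,0,0,0.008,0,0,0],
)

```text
clock: 34.17
ee_pos: [0.5586, -0.2453, 0.0109]
tcp_rot: [-2.112, -2.322, -0.002]
contact_force: [-10.1, 5.4, 22.8]
opening: 0.687
```

Request:
move_arm(
  targets=[1,0,0,-0.015,0,0,0,-0.66,0,0,-0.015,0,0,0,-0.66,0,0,-0.015,0,0,0,-0.66,0,0,-0.02,0,0,0,-0.66,0,0,-0.06,0,0,0],
)

```text
clock: 34.8
ee_pos: [0.5588, -0.2455, 0.0258]
tcp_rot: [-2.112, -2.323, 0.001]
contact_force: [0.2, 0.2, -0.2]
opening: 0.829
```

Request:
move_arm(
  targets=[-0.66,0,0,-0.2,0,0,0,-0.66,0,0,-0.4,0,0,0,-1,0,0,-0.5,0,0,0,-1,0,0,-0.5,0,0,0,-1,0,0,-0.5,0,0,0],
)

```text
clock: 35.42
ee_pos: [0.559, -0.2453, 0.1757]
tcp_rot: [-2.113, -2.324, -0.0]
contact_force: [0.1, -0.1, -0.4]
opening: 1.0
```

```bash
python3 - <<'E'
from h import *
s=r.read_state(); print(s["ee_pos"],s["opening"],s["contact_force"],s["tcp_rot"])
for n in("wrist","top"): print(n,*rests(n,"up1"),"D",*rests(n,"down1"),sep="\n ")
plan([(.4325,-.025,.17,-6)])
E
```

```text
[ 0.55904496 -0.24529197  0.17573943] 0.9999615579067207 [ 0.05039943 -0.05086491 -0.44874185] [-2.11282467e+00 -2.32387394e+00 -2.12750690e-05]
wrist
 (0.81, [647.7, -238.1], 5.6, [67.5, 104.8])
 (0.61, [560.0, -246.3], 5.6, [61.7, 104.8])
 D
top
 (0.81, [642.8, -219.0], -84.3, [64.7, 67.0])
 (0.73, [429.5, -25.7], -5.4, [62.0, 97.9])
 (0.6, [642.7, 132.6], 1.7, [64.8, 103.7])
 D
 (0.72, [640.8, 132.9], 0.4, [64.7, 98.5])
(0.4325, -0.025, 0.17) shift [0.772, -0.351, 0.019] turn [-0.0, -0.0, 0.1] max 0.77
```

Request:
move_arm(
  targets=[-1,0.772,-0.351,0.019,0,0,0.1,-1,0.772,-0.351,0.019,0,0,0.1,-1,0.772,-0.351,0.019,0,0,0.1,-1,0.772,-0.351,0.019,0,0,0.1,-1,0.772,-0.351,0.019,0,0,0.1],
)

```text
clock: 36.45
ee_pos: [0.4304, -0.0209, 0.1699]
tcp_rot: [-2.324, -2.109, 0.0]
contact_force: [0.7, -0.3, 1.1]
opening: 0.998
```

Request:
move_arm(
  targets=[-1,0,0,0,0,0,0,-1,0,0,0,0,0,0,-1,0,0,0,0,0,0,-1,0,0,0,0,0,0,-1,0,0,0,0,0,0],
)

```text
clock: 37.08
ee_pos: [0.4327, -0.0256, 0.1703]
tcp_rot: [2.336, 2.101, -0.0]
contact_force: [0.2, 0.2, -0.6]
opening: 1.003
```

```bash
python3 - <<'E'
from h import *
s=r.read_state(); print(s["ee_pos"],s["opening"],s["clock"],s["tcp_rot"],s["joints"])
o=rests("wrist","up1"); print(*o,sep="\n ")
b=min(o,key=lambda e:abs(e[1][0]-432)); plan([(b[1][0]/1000,b[1][1]/1000,.0055,b[2])])
E
```

```text
[ 0.4327481  -0.02558093  0.17033963] 1.003481483351245 37.075 [ 2.33589212e+00  2.10060906e+00 -3.96024718e-04] [-0.74158305  0.18224562  0.74257677  2.20564314 -0.16994591  0.80837315
  0.00469843]
(0.96, [431.0, -24.7], -5.9, [60.7, 102.1])
 (0.57, [642.9, -195.4], 89.0, [44.2, 77.3])
 (0.49, [528.4, -212.3], 6.4, [10.2, 45.4])
(0.431, -0.0247, 0.0055) shift [0.001, -0.006, 0.549] turn [-0.0, 0.0, -0.001] max 0.55
```

Request:
move_arm(
  targets=[-1,0,-0.005,0.15,0,0,0,-1,0,-0.005,0.3,0,0,0,-1,0,-0.005,0.42,0,0,0,-1,0,-0.005,0.51,0,0,0,-1,0,-0.005,0.548,0,0,0],
)

```text
clock: 37.8
ee_pos: [0.4305, -0.0251, 0.0048]
tcp_rot: [-2.334, -2.101, 0.003]
contact_force: [-0.7, -0.0, -0.1]
opening: 1.0
```

Request:
move_arm(
  targets=[1,0,0,0,0,0,0,1,0,0,0,0,0,0,1,0,0,0,0,0,0,1,0,0,0,0,0,0,1,0,0,0,0,0,0],
)

```text
clock: 38.42
ee_pos: [0.4319, -0.0248, 0.0068]
tcp_rot: [2.334, 2.102, 0.002]
contact_force: [-0.5, -0.1, 8.1]
opening: 0.692
```

Request:
move_arm(
  targets=[1,0,0,0,0,0,0,1,0,0,-0.06,0,0,0,1,0,0,-0.15,0,0,0,1,0,0,-0.25,0,0,0,1,0,0,-0.35,0,0,0],
)

```text
clock: 39.05
ee_pos: [0.4309, -0.0249, 0.112]
tcp_rot: [-2.335, -2.102, 0.0]
contact_force: [0.9, 0.9, -1.6]
opening: 0.692
```

```bash
python3 - <<'E'
from h import *
s=r.read_state(); print(s["ee_pos"],s["opening"],s["contact_force"],s["tcp_rot"])
plan([(.473,-.2545,.11,5.5),(.473,-.2545,.0125,5.5)])
E
```

```text
[ 0.43090851 -0.02486582  0.1120065 ] 0.6920103180921753 [ 0.90447188  0.86924015 -1.61093026] [-2.33470966e+00 -2.10178840e+00  5.68652080e-05]
(0.473, -0.2545, 0.11) shift [-0.747, 0.22, 0.007] turn [-0.0, -0.0, -0.1] max 0.75
(0.473, -0.2545, 0.0125) shift [0.0, 0.0, 0.325] turn [0.0, 0.0, 0.0] max 0.32
```

Request:
move_arm(
  targets=[1,-0.15,0.05,0.007,0,0,-0.03,1,-0.3,0.1,0.007,0,0,-0.06,1,-0.45,0.14,0.007,0,0,-0.1,1,-0.62,0.19,0.007,0,0,-0.1,1,-0.747,0.22,0.007,0,0,-0.1],
)

```text
clock: 39.67
ee_pos: [0.4734, -0.257, 0.1092]
tcp_rot: [2.114, 2.323, 0.0]
contact_force: [0.7, -0.1, -1.5]
opening: 0.688
```

Request:
move_arm(
  targets=[1,0,0,0.1,0,0,0,1,0,0,0.2,0,0,0,1,0,0,0.27,0,0,0,1,0,0,0.27,0,0,0,1,0,0,0.27,0,0,0],
)

```text
clock: 40.3
ee_pos: [0.4737, -0.2549, 0.0287]
tcp_rot: [2.113, 2.324, 0.0]
contact_force: [0.1, 0.2, -1.8]
opening: 0.694
```

```bash
python3 - <<'E'
from h import *
s=r.read_state(); print(s["ee_pos"],s["opening"],s["contact_force"],s["tcp_rot"])
plan([(.473,-.2545,.0115,5.5)])
E
```

```text
[ 0.47371701 -0.25494686  0.0286697 ] 0.6937616044887388 [ 0.13412656  0.15687669 -1.78088494] [2.11290633e+00 2.32374529e+00 4.27325983e-04]
(0.473, -0.2545, 0.0115) shift [0.002, -0.002, 0.057] turn [0.0, 0.0, -0.001] max 0.06
```

Request:
move_arm(
  targets=[1,0,0,0.02,0,0,0,1,0,0,0.04,0,0,0,1,0,0,0.055,0,0,0,1,0,0,0.062,0,0,0,1,0,0,0.062,0,0,0],
)

```text
clock: 40.92
ee_pos: [0.4733, -0.2546, 0.0108]
tcp_rot: [-2.113, -2.324, -0.003]
contact_force: [-5.6, 5.1, 21.2]
opening: 0.691
```

Request:
move_arm(
  targets=[1,0,0,0,0,0,0,-0.66,0,0,0,0,0,0,-0.66,0,0,0,0,0,0,-0.66,0,0,-0.01,0,0,0,-0.66,0,0,-0.06,0,0,0],
)

```text
clock: 41.55
ee_pos: [0.4727, -0.2545, 0.0272]
tcp_rot: [-2.112, -2.323, 0.001]
contact_force: [0.8, -0.1, -0.4]
opening: 0.83
```

Request:
move_arm(
  targets=[-0.66,0,0,-0.2,0,0,0,-0.66,0,0,-0.4,0,0,0,-1,0,0,-0.6,0,0,0,-1,0,0,-0.8,0,0,0,-1,0,0,-0.8,0,0,0],
)

```text
clock: 42.18
ee_pos: [0.4754, -0.2565, 0.2728]
tcp_rot: [2.109, 2.317, 0.008]
contact_force: [0.5, -0.1, -0.2]
opening: 1.002
```

```bash
python3 - <<'E'
from h import *
s=r.read_state(); print(s["ee_pos"],s["opening"],s["contact_force"],s["clock"])
save("wrist","w11")
for n in("wrist","top"): print(n,*rests(n,"up1"),"D",*rests(n,"down1"),sep="\n ")
plan([(.56,-.05,.25,3),(.643,.12,.17,1)])
E
```

```text
[ 0.47536281 -0.25654671  0.27275306] 1.0022074935302885 [ 0.54409364 -0.12010377 -0.2032801 ] 42.175
wrist
 (0.68, [647.4, -238.7], 5.3, [70.7, 102.4])
 (0.57, [560.0, -246.3], 5.3, [66.6, 103.4])
 D
top
 (0.82, [646.1, -236.4], 5.3, [64.5, 98.2])
 (0.67, [558.1, -242.7], 5.1, [63.3, 96.5])
 (0.65, [470.8, -231.2], -84.3, [55.5, 64.1])
 D
 (0.19, [558.3, -241.7], 5.6, [62.5, 93.8])
(0.56, -0.05, 0.25) shift [0.652, 0.354, 0.054] turn [-0.001, -0.0, 0.021] max 0.65
(0.643, 0.12, 0.17) shift [0.551, 0.306, 0.267] turn [0.0, 0.0, 0.017] max 0.55
```

View pics/w11.png

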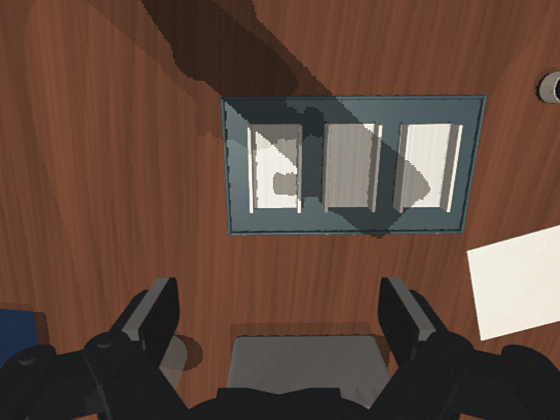

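All three up rests lie square in the tray. Next I'll go above down1.

Request:
move_arm(
  targets=[-1,0.652,0.354,0.054,0,0,0.021,-1,0.652,0.354,0.054,0,0,0.021,-1,0.652,0.354,0.054,0,0,0.021,-1,0.652,0.354,0.054,0,0,0.021,-1,0.652,0.354,0.054,0,0,0.021],
)

```text
clock: 43.25
ee_pos: [0.5612, -0.0461, 0.25]
tcp_rot: [-2.154, -2.285, 0.002]
contact_force: [0.2, -0.9, -0.4]
opening: 0.997
```

Request:
move_arm(
  targets=[-1,0.551,0.306,0.067,0,0,0.017,-1,0.551,0.306,0.067,0,0,0.017,-1,0.551,0.306,0.067,0,0,0.017,-1,0.551,0.306,0.067,0,0,0.017,-1,0.551,0.306,0.067,0,0,0.017],
)

```text
clock: 43.88
ee_pos: [0.6432, 0.1182, 0.2305]
tcp_rot: [2.201, 2.241, -0.003]
contact_force: [0.7, -0.7, 0.7]
opening: 1.0
```

```bash
python3 - <<'E'
from h import *
s=r.read_state(); print(s["ee_pos"],s["opening"],s["clock"],s["tcp_rot"])
save("wrist","w12")
o=rests("wrist","down1"); print(*o,sep="\n ")
for n in("wrist","scene"):
    c=cam(n); r.get_image(n); print([(np.round(d["point"]).astype(int).tolist(),round(d["score"],2),ray(c,d["point"],0)[:2].round(3).tolist()) for d in r.mark_of(n,"down1")])
if o: b=o[0]; plan([(b[1][0]/1000,b[1][1]/1000,.17,b[2]),(b[1][0]/1000,b[1][1]/1000,.0055,b[2])])
E
```

```text
[0.64321784 0.11824974 0.23049703] 1.000314430099373 43.875 [ 2.2012765   2.24062565 -0.00295477]
(0.64, [645.2, 131.5], 1.5, [60.6, 101.7])
[([283, 162], 0.93, [0.647, 0.133]), ([258, 160], 0.44, [0.62, 0.134])]
[([337, 290], 0.84, [0.657, 0.13])]
(0.6452, 0.1315, 0.17) shift [0.042, 0.007, 0.205] turn [0.0, -0.0, -0.004] max 0.2
(0.6452, 0.1315, 0.0055) shift [0.0, 0.0, 0.548] turn [0.0, 0.0, 0.0] max 0.55
```

View pics/w12.png

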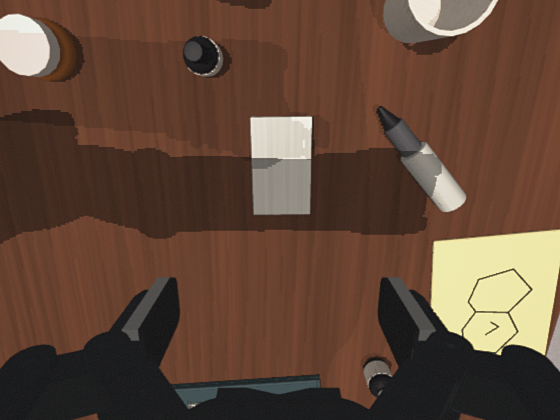

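down1 is at (282,165), clear of the pen and the ink. I'll grasp it.

Request:
move_arm(
  targets=[-1,0.042,0.006,0.15,0,0,-0.004,-1,0.042,0.006,0.3,0,0,-0.004,-1,0.042,0.006,0.4,0,0,-0.004,-1,0.042,0.006,0.4,0,0,-0.004,-1,0.042,0.006,0.4,0,0,-0.004],
)

```text
clock: 44.85
ee_pos: [0.646, 0.1323, 0.1125]
tcp_rot: [2.191, 2.25, 0.003]
contact_force: [-0.2, 0.2, 0.7]
opening: 0.999
```

Request:
move_arm(
  targets=[-1,0,0,0.1,0,0,0,-1,0,0,0.2,0,0,0,-1,0,0,0.28,0,0,0,-1,0,0,0.33,0,0,0,-1,0,0,0.35,0,0,0],
)

```text
clock: 45.48
ee_pos: [0.6456, 0.1327, 0.0064]
tcp_rot: [2.191, 2.251, 0.001]
contact_force: [-0.0, 0.5, 0.8]
opening: 1.003
```

Request:
move_arm(
  targets=[1,0,0,0,0,0,0,1,0,0,0,0,0,0,1,0,0,0,0,0,0,1,0,0,0,0,0,0,1,0,0,0,0,0,0],
)

```text
clock: 46.1
ee_pos: [0.6459, 0.1327, 0.0073]
tcp_rot: [2.191, 2.251, 0.003]
contact_force: [-1.2, -0.8, 6.0]
opening: 0.69
```

Request:
move_arm(
  targets=[1,0,0,0,0,0,0,1,0,0,-0.06,0,0,0,1,0,0,-0.2,0,0,0,1,0,0,-0.35,0,0,0,1,0,0,-0.5,0,0,0],
)

```text
clock: 46.72
ee_pos: [0.6447, 0.1325, 0.1582]
tcp_rot: [2.191, 2.251, 0.0]
contact_force: [-0.1, 0.7, -0.7]
opening: 0.691
```

```bash
python3 - <<'E'
from h import *
s=r.read_state(); print(s["ee_pos"],s["opening"],s["contact_force"],s["clock"])
print(*rests("top","up1"),sep="\n ")
x,y=(.6475+.560)/2,(-.2382-.2463)/2; print(x,y)
plan([(.63,-.06,.18,4),(x,y,.15,5.5),(x,y,.03,5.5)])
E
```

```text
[0.6446785  0.13248702 0.1582426 ] 0.6914429125796808 [-0.12283653  0.72828866 -0.66805299] 46.725
(0.97, [471.8, -252.8], 5.5, [61.2, 98.0])
 (0.97, [557.7, -245.0], 5.6, [59.1, 95.9])
 (0.71, [644.8, -236.4], 6.2, [67.5, 104.1])
 (0.36, [339.7, -555.8], 0.3, [67.2, 110.5])
0.60375 -0.24225
(0.63, -0.06, 0.18) shift [-0.64, -0.077, -0.061] turn [0.005, -0.001, -0.022] max 0.64
(0.60375, -0.24225, 0.15) shift [-0.6, -0.13, 0.1] turn [0.0, 0.0, -0.013] max 0.6
(0.60375, -0.24225, 0.03) shift [0.0, 0.0, 0.4] turn [0.0, 0.0, 0.0] max 0.4
```

Request:
move_arm(
  targets=[1,-0.16,-0.02,-0.03,0,0,-0.01,1,-0.32,-0.04,-0.061,0,0,-0.022,1,-0.48,-0.06,-0.061,0,0,-0.022,1,-0.64,-0.077,-0.061,0,0,-0.022,1,-0.64,-0.077,-0.061,0,0,-0.022],
)

```text
clock: 47.45
ee_pos: [0.6255, -0.0662, 0.1749]
tcp_rot: [2.15, 2.289, -0.003]
contact_force: [0.4, 0.0, -1.6]
opening: 0.685
```

Request:
move_arm(
  targets=[1,-0.16,-0.03,0.02,0,0,-0.01,1,-0.32,-0.07,0.06,0,0,-0.013,1,-0.48,-0.1,0.1,0,0,-0.013,1,-0.6,-0.13,0.1,0,0,-0.013,1,-0.6,-0.13,0.1,0,0,-0.013],
)

```text
clock: 48.08
ee_pos: [0.5993, -0.2459, 0.1444]
tcp_rot: [2.117, 2.32, -0.003]
contact_force: [0.1, 0.8, -1.3]
opening: 0.691
```

Request:
move_arm(
  targets=[1,0,0,0.08,0,0,0,1,0,0,0.16,0,0,0,1,0,0,0.24,0,0,0,1,0,0,0.24,0,0,0,1,0,0,0.24,0,0,0],
)

```text
clock: 48.7
ee_pos: [0.6017, -0.2415, 0.0731]
tcp_rot: [2.109, 2.327, 0.001]
contact_force: [0.6, 0.3, -1.4]
opening: 0.692
```

```bash
python3 - <<'E'
from h import *
s=r.read_state(); print(s["ee_pos"],s["opening"],s["contact_force"],s["tcp_rot"])
save("wrist","w13"); print(*rests("wrist","up1"),"D",*rests("wrist","down1"),sep="\n ")
plan([(.6032,-.2425,.030,5.5),(.6032,-.2425,.015,5.5)])
E
```

```text
[ 0.60171473 -0.24150781  0.07309544] 0.692403624563155 [ 0.56874017  0.26477928 -1.41755217] [2.10947177e+00 2.32719700e+00 1.02886374e-03]
(0.85, [473.2, -255.7], 5.6, [74.5, 107.3])
 (0.8, [558.1, -242.2], 4.7, [64.5, 97.6])
 (0.7, [648.8, -237.2], 6.0, [64.0, 103.5])
 D
 (0.69, [605.2, -283.7], 5.5, [93.7, 161.4])
(0.6032, -0.2425, 0.03) shift [-0.001, 0.006, 0.144] turn [0.001, 0.0, 0.001] max 0.14
(0.6032, -0.2425, 0.015) shift [0.0, 0.0, 0.05] turn [0.0, 0.0, 0.0] max 0.05
```

View pics/w13.png

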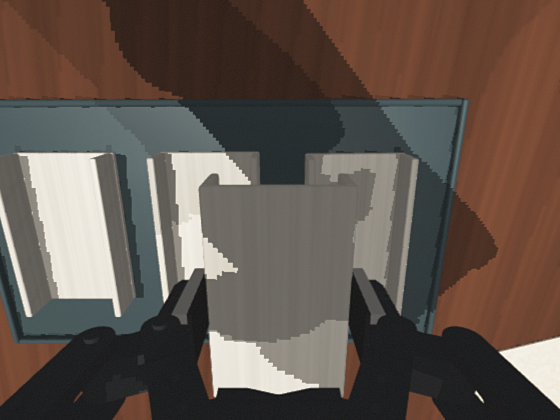

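The down rest is centred over the gap: its edges at columns 205 and 357 straddle the inner flanges at 255 and 310. Lowering.

Request:
move_arm(
  targets=[1,0,0.005,0.05,0,0,0,1,0,0.005,0.1,0,0,0,1,0,0.005,0.14,0,0,0,1,0,0.005,0.17,0,0,0,1,0,0.005,0.18,0,0,0],
)

```text
clock: 49.58
ee_pos: [0.6019, -0.242, 0.0173]
tcp_rot: [-2.111, -2.326, 0.001]
contact_force: [0.7, 0.9, -1.3]
opening: 0.691
```

Request:
move_arm(
  targets=[1,0,0,0.004,0,0,0,1,0,0,0.008,0,0,0,1,0,0,0.012,0,0,0,1,0,0,0.012,0,0,0,1,0,0,0.012,0,0,0],
)

```text
clock: 50.2
ee_pos: [0.6027, -0.2422, 0.0153]
tcp_rot: [2.111, 2.326, 0.001]
contact_force: [-0.7, 1.4, 4.8]
opening: 0.691
```

Request:
move_arm(
  targets=[1,0,0,0,0,0,0,-0.8,0,0,0,0,0,0,-0.8,0,0,0,0,0,0,-0.8,0,0,-0.01,0,0,0,-0.8,0,0,-0.06,0,0,0],
)

```text
clock: 50.82
ee_pos: [0.6017, -0.2418, 0.0325]
tcp_rot: [-2.11, -2.325, 0.001]
contact_force: [0.6, 0.3, 0.6]
opening: 0.898
```

Request:
move_arm(
  targets=[-0.8,0,0,-0.2,0,0,0,-0.8,0,0,-0.4,0,0,0,-0.8,0,0,-0.6,0,0,0,-0.8,0,0,-0.8,0,0,0,-0.8,0,0,-0.8,0,0,0],
)

```text
clock: 51.45
ee_pos: [0.6047, -0.2441, 0.2796]
tcp_rot: [2.106, 2.318, 0.008]
contact_force: [-0.4, -0.1, -0.6]
opening: 0.899
```

```bash
python3 - <<'E'
from h import *
s=r.read_state(); print(s["ee_pos"],s["opening"],s["contact_force"],s["clock"])
_,a=save("wrist","w14"); _,b=save("scene","s14")
for n in("wrist","top"): print(n,*rests(n,"up1"),"D",*rests(n,"down1"),sep="\n ")
o=np.hstack([cv2.resize(a[0:300,130:530],(400,300)),cv2.resize(b[140:350,180:500],(400,262))[:,:]] if 0 else [cv2.resize(a[0:300,130:530],(400,300)),cv2.resize(b[130:355,180:480],(400,300))]); cv2.imwrite("pics/f14.png",o[:,:,::-1])
E
```

```text
[ 0.60465183 -0.24413705  0.27957087] 0.8987511896633414 [-0.42383021 -0.13072426 -0.57216668] 51.45
wrist
 (0.7, [558.7, -246.4], 5.5, [60.3, 103.1])
 (0.64, [650.3, -237.5], 6.1, [58.0, 101.4])
 (0.59, [473.3, -254.4], 5.5, [66.9, 100.8])
 D
 (0.94, [602.6, -244.2], 4.9, [63.1, 103.7])
top
 (0.59, [775.0, 292.1], -61.9, [71.2, 94.1])
 D
 (0.27, [470.5, 397.6], -7.5, [59.8, 168.8])
```

View pics/f14.png

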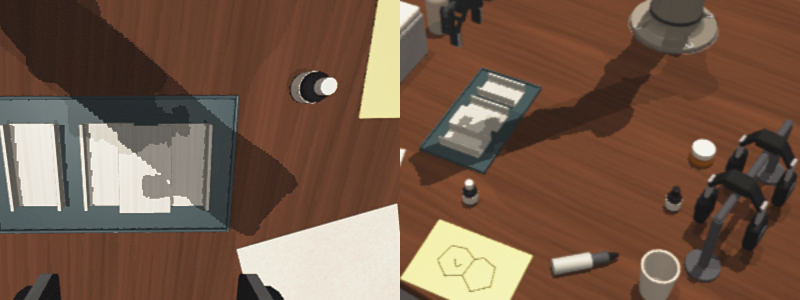

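```bash
python3 -c "
from h import *
print(r.finish_job(), r.read_state()['clock'])"
```

```text
the job is handed in; nothing more can be done
the job is handed in; nothing more can be done
```

I hung both headphones astride the rail, then laid the three open-up rests in the tray. I then set the one open-down rest (down1) over the middle and far rests, and handed the job in at about 51.5 s. There was no down2 in the scene.

**Headphones:** the last scene picture shows both pairs hanging level on the bar.

**Open-up rests:** the wrist camera puts them at x ≈ 473, 559 and 649 mm, all at about 5.5–6° yaw, in line with the tray at 5.4°. That is a spacing of 86–92 mm, inside the 65–98 mm allowed.

**Open-down rest:** it sits at (602.6, −244.2) mm, yaw 4.9°, centred between its two neighbours. It touched down at a tool height of 15.3 mm, as expected for edges standing on the trough floors.

**Forces and bystanders:** the highest wrist-force reading at the end of a move was about 27 N. The ink bottles, jar, cup and pen look undisturbed. The soap bottle was never approached.

**Checks that failed or disagreed:** the last top-camera detections failed and reported other things. The final rest positions therefore come from the wrist camera alone; the headphones check rests on the scene picture.

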